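# Swap the probe in the tilted sample vial

### The arm

A 6-joint arm with a two-finger parallel gripper is mounted at the origin on the work surface. World frame = base frame: x ahead of the robot, y to its left, z up, the work surface at z = 0. Lengths are in m, angles in degrees, forces in N, time in s.
With the tool pointing down it reaches from about 0.425 to 0.95 m from the base axis. Payload 3.5 kg.
Tool frame: the origin (TCP) lies at the very end of the fingers, on their centre line; the grasp point (between the pads) lies 19 mm behind it; z points along the fingers, y is the line along which they close (so a half turn about z gives the same grasp; the last joint's range is limited). The gripper opens to 85 mm and grips with 20 to 120 N. Pads are 22 mm wide; open, the fingers measure 114 mm over their backs; the gripper's body (76 mm by 85 mm) begins 54 mm behind the grasp point. The pads swing forward as they close: fully open they stand 13 mm farther back than shut.
Start: joints at [-71.963, 16.404, 90.338, -0, 73.258, -8.594], TCP at [0.303, -0.603, 0.231] pointing down, gripper open.
Joint ranges: [-158.93, 158.93], [-51.34, 127.21], [12.03, 142.37], [-87.48, 267.48], [13.55, 161.25], [-162.69, 162.69]. Speed limits (degrees/s): [159.86, 159.86, 180, 180, 180, 180].

### API

Orientations are given as [roll, pitch, yaw] about the fixed x, y, z axes, in that order (R = Rz(yaw) Ry(pitch) Rx(roll)).
In Python, from rig import move_to, move_linear, move_joints, command_gripper, dwell, solve_ik, grab_frame, MotionError, close_job, read_t, read_joint_positions, read_qd, read_effort, read_position, read_ee_rot, read_force, read_moment, read_grip_width, read_finger_force gives the robot as it stands. Calls block until the motion is done:
- move_to(position, orientation): joint-space move of the TCP to a pose.
- move_linear(position, velocity=0.15, frame=None, f_stop=None): straight line of the TCP; frame=None keeps the orientation; velocity is the mean speed in m/s. With f_stop (N) it stops when the force on the tool has changed by that much, and returns True; else False.
- move_joints(angles): joint-space move.
- command_gripper(opening): finger opening in m; the grip force is fixed at half the most; returns when the fingers have stopped.
- dwell(seconds).
- solve_ik(position, orientation): joint angles nearest the present ones, or None.
- grab_frame(name): name is "side" or "top"; returns a dict with "image" (400x640x3 uint8, red, green, blue), "z_map" (400x640 float32, m along the optical axis (not along the pixel's ray), 0 where there is no reading), "fx", "fy", "cx", "cy" (pixels), "xyz" and "attitude" of the camera in the world. Camera axes: x right, y down, z forward; pixel columns grow to the right and rows downward; lengths in m; the calibration is good to about 2 mm. A picture is of the moment at which its call begins.
A pose or a line that the arm cannot do raises MotionError and nothing moves.
- close_job(): hands the job in; it is judged then, once.
Readings, each from a call of its own:
- read_t(): time.
- read_joint_positions(): joint angles.
- read_qd(): joint speeds.
- read_effort(): joint torques, N m.
- read_position(): TCP position.
- read_ee_rot(): TCP orientation.
- read_force(): force on the tool from outside, world axes, zero at the start.
- read_moment(): the same for the moment, N m.
- read_grip_width(): finger opening in m.
- read_finger_force(): force on a finger pad.
Only numpy, scipy, OpenCV 4.12 (cv2) and the standard library are available. Lean on these libraries where they do the work, as an engineer would, in place of code of your own. Each camera call takes 0.05 s, during which the arm holds its last target. There are 200 camera calls.

### The job

The used, orange-headed probe is still in the tilted sample vial: draw it out and stand it fully home in the rack's empty, orange-ringed hole. Then take the fresh, teal-headed probe from the rack and push it gently into the same vial, fully home, its head's shoulder on the rim. Guide both probes in by hand rather than dropping them, and leave the white-headed probes and everything else on the bench where they are.

Things in the scene. Friction and masses are not known exactly. Their poses are not given: they have to be found in the camera images.
- used_probe: Steel rod 8 mm in diameter and 60 mm long with a tapered foot, below a round orange head 16 mm in diameter and 44 mm tall; 35 g, loose. Origin: centre of the head's flat underside (the shoulder); z runs up through the head, the rod lies at z = 0 to -60 mm. It starts seated in the tilted vial, head up and leaning with it.
- fresh_probe: Steel rod 8 mm in diameter and 60 mm long with a tapered foot, below a round teal (blue-green) head 16 mm in diameter and 44 mm tall; 35 g, loose. Origin: centre of the head's flat underside (the shoulder); z runs up through the head, the rod lies at z = 0 to -60 mm. It starts seated upright in one of the rack's holes.
- spare_a: Steel rod 8 mm in diameter and 60 mm long with a tapered foot, below a round white head 16 mm in diameter and 44 mm tall; 35 g, loose. Origin: centre of the head's flat underside (the shoulder); z runs up through the head, the rod lies at z = 0 to -60 mm. A bystander, upright in the rack.
- spare_b: Steel rod 8 mm in diameter and 60 mm long with a tapered foot, below a round white head 16 mm in diameter and 44 mm tall; 35 g, loose. Origin: centre of the head's flat underside (the shoulder); z runs up through the head, the rod lies at z = 0 to -60 mm. A bystander, upright in the rack.
- rack: Fixed aluminium block, 56 (x) by 168 (y) by 70 mm high, yaw within 30 degrees. Origin: centre of its underside, z up. Four round holes in a row along its y at -63, -21, +21 and +63 mm, 11 mm wide, 64 mm deep, small chamfer. A probe seated in one stands upright, its shoulder resting on the block's top face. Three hold probes, one is empty.
- park_ring: Flat orange ring, 24 mm across, painted on the rack's top round the empty hole (cannot be felt). Origin: the hole's centre at the level of the rack's top face, z up.
- vial: Glass vial held in the middle of the tilted stand, fixed: outside diameter 18 mm, bore 11 mm without chamfer, 75 mm long, 70 mm deep. Origin: centre of its underside; z runs along the bore and out of the mouth, leaning 35 degrees from vertical; y is level. A probe seated in it has its shoulder on the rim and its z along the vial's.
- stand: Grey vial stand, fixed to the bench, 125 by 165 mm, cheeks 85 mm high. Origin: centre of its underside, z up; its yaw varies within 26 degrees; at yaw 0 its vials lean to -x. 46 mm along y on either side of the open vial stands a closed amber vial whose white cap, 21 mm across, reaches 5 mm past the open mouth's level. A tilted plate 142 mm wide lies 25 mm below the mouths.
- vial_mouth (a point): Centre of the open vial's mouth, at its rim (75 mm along the vial's z), about 97 mm above the bench.
- amber_bottle: Loose amber bottle, 54 mm across, 165 mm tall, between rack and stand. Origin: centre of its underside. A bystander.
- small_jar: Loose white jar with a blue cap, 52 mm across, 60 mm tall. Origin: centre of its underside. A bystander.
- beaker: Loose glass beaker, 60 mm across, 70 mm tall. Origin: centre of its underside. A bystander.
- white_bottle: Loose white bottle with a red cap, 60 mm across, 140 mm tall. Origin: centre of its underside. A bystander.
- dish: Loose white dish, 80 mm across, 22 mm tall. Origin: centre of its underside. A bystander.
There are look-alikes about, which are no part of the job. There is more than one size of the used_probe; the job needs the largest.

How it is judged (in metres and radians):
On the way, in this order (a step that is already met when the one before it is completed fails the run):
1. the used orange probe is out of the vial and fully home in the ringed hole, let go (distance between used_probe and park_ring below 0.005 m and angle between used_probe's own z axis and vertical below 0.1 rad and contact force between the fingers and used_probe below 0.05 N), for 0.2 s.
2. the fresh teal probe is fully home in the vial, let go (distance between fresh_probe and vial_mouth below 0.005 m and angle between the z axis of fresh_probe and the z axis of vial, either way round below 0.1 rad and contact force between the fingers and fresh_probe below 0.05 N), for 0.2 s.
At the end, for the whole second after the job is handed in: Orange probe upright (0.1 rad) in the ringed hole, teal probe along the vial's axis (0.1 rad), each shoulder centre within 5 mm of its mouth's centre; both let go and at rest; white probes within 10 mm and the other loose things within 30 mm of their starts (all of step 1 and all of step 2 and linear speed of each of used_probe, fresh_probe below 0.02 m/s and distance of each of spare_a, spare_b from where it was at the start of the episode below 0.01 m and distance of each of amber_bottle, small_jar, beaker, white_bottle, dish from where it was at the start of the episode below 0.03 m); the robot touches nothing.
It fails at once if a white-headed probe is disturbed (moved over 10 mm) (distance of any of spare_a, spare_b from where it was at the start of the episode above 0.01 m).
It fails at once if a bystander is pushed over 30 mm or knocked over (distance of any of amber_bottle, small_jar, beaker, white_bottle, dish from where it was at the start of the episode above 0.03 m or angle between any of amber_bottle, small_jar, beaker, white_bottle, dish's own z axis and vertical above 0.35 rad).
It fails at once if the glass vial is strained: over 40 N between a probe and the vial (contact force between any of used_probe, fresh_probe and vial above 40 N).
It fails at once if a probe is dropped (falls faster than 0.6 m/s out of the fingers) ((linear speed of used_probe above 0.6 m/s and contact force between the fingers and used_probe below 0.05 N) or (linear speed of fresh_probe above 0.6 m/s and contact force between the fingers and fresh_probe below 0.05 N)).
It also fails if it takes over 72 s, if anything falls off the work surface, if the arm or the gripper's body presses on something with over 40 N, if the wrist force passes 120 N, or if a joint passes its speed limit or range.

## Working session

There is one attempt and no reset: what is moved stays moved. The work goes in short steps, each a Python script; the robot and the scene stay as the last script left them, time stands still between calls to the robot, and variables do not carry over. Pictures are saved under pics/ and viewed, at most 10 in all, crops included, and the job is handed in when it is done.

```bash
ls; mkdir -p pics
python3 - <<'E'
from rig import *
import cv2,numpy as np
for n in("top","side"):
    f=grab_frame(n); np.savez(f"{n}0.npz",**f)
    cv2.imwrite(f"pics/{n}0.png",f["image"][:,:,::-1])
    print(n,f["fx"],f["fy"],f["cx"],f["cy"],f["xyz"],f["attitude"])
print(read_t())
E
```

```text
pics
top 484.1052565597219 484.1052565597219 324.5744511278758 198.11827899077767 [0.47622614 0.02617289 1.16460724] [-177.1562186     0.31362063  -91.62436484]
side 409.5638851771134 409.5638851771134 319.7487371311119 198.5336191218108 [0.18820536 0.58471203 0.60491468] [-126.72846334    1.28245447 -149.77210141]
0.1
```

View pics/top0.png

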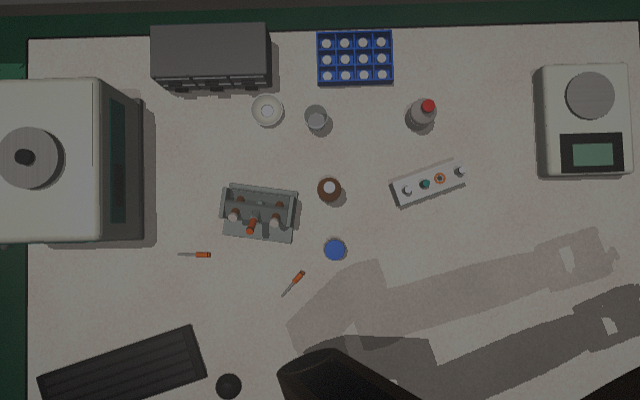

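View pics/side0.png

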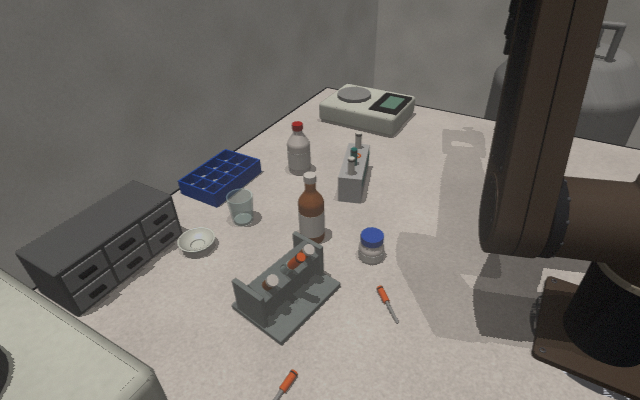

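The top view shows the orange head in the tilted stand at (251,227). Two loose orange look-alikes lie on the bench at (195,254) and (293,284). The rack has white (407,189), teal (425,184), the orange ring (440,178) and white (460,172). The candidate in the vial fits ("starts seated in the tilted vial"), and I'll confirm that in a crop while measuring.

```bash
cat > h.py <<'E'
import numpy as np,cv2
from scipy.spatial.transform import Rotation as Ro
from scipy.optimize import least_squares
def R(rpy): return Ro.from_euler('xyz',rpy,degrees=True).as_matrix()
def cloud(f):
    v,u=np.mgrid[0:400,0:640]; z=f["z_map"].astype(float)
    c=np.stack([(u-f["cx"])/f["fx"]*z,(v-f["cy"])/f["fy"]*z,z],-1)
    return c@R(f["attitude"]).T+f["xyz"]
def ray(f,u,v,z):   # pixel onto plane of height z
    d=R(f["attitude"])@[(u-f["cx"])/f["fx"],(v-f["cy"])/f["fy"],1]; o=np.array(f["xyz"])
    return o+d*(z-o[2])/d[2]
def hsv(f): return cv2.cvtColor(f["image"],cv2.COLOR_RGB2HSV)
def mask(f,kind):
    H,S,V=[hsv(f)[...,i].astype(int) for i in range(3)]
    return {"orange":((H<14)&(S>170)&(V>90)),"teal":(H>75)&(H<98)&(S>110)&(V>40),"white":(S<50)&(V>135)}[kind]
def blobs(m,amin=6):
    n,l,s,c=cv2.connectedComponentsWithStats(m.astype(np.uint8),connectivity=8)
    return [(i,l,s[i,4],c[i]) for i in range(1,n) if s[i,4]>=amin]
E
python3 - <<'E'
from h import *
np.set_printoptions(precision=4,suppress=True)
for n in("top","side"):
    f=dict(np.load(n+"0.npz")); P=cloud(f)
    for k in("orange","teal","white"):
        for i,l,a,c in blobs(mask(f,k)):
            p=P[l==i]; p=p[np.isfinite(p).all(1)]
            m=np.median(p,0)
            if a<900 and 0.2<m[0]<.75 and abs(m[1])<.5: print(n,k,a,c,m,"zmin/max",p[:,2].min(),p[:,2].max())
f=dict(np.load("top0.npz"));im=f["image"][:,:,::-1]
a=cv2.resize(im[180:310,170:310],None,fx=4,fy=4,interpolation=cv2.INTER_CUBIC)[:520]
cv2.imwrite("pics/c1.png",a)
f=dict(np.load("side0.npz"));im=f["image"][:,:,::-1]
cv2.imwrite("pics/c2.png",cv2.resize(im[110:345,220:420],None,fx=2.5,fy=2.5,interpolation=cv2.INTER_CUBIC))
E
```

```text
top orange 6 [432.8333 102.8333] [ 0.7247 -0.2068  0.1408] zmin/max 0.13592034029615618 0.14249792902099379
top orange 25 [439.56 178.04] [ 0.5671 -0.23    0.0714] zmin/max 0.06759305426904172 1.164607241167649
top orange 27 [249.1111 230.9259] [0.4621 0.1931 0.1333] zmin/max 0.12958389579162155 0.1379207811183505
top orange 43 [201.1163 254.4651] [0.4088 0.3277 0.012 ] zmin/max 0.00710563692868682 0.016790371489899814
top orange 40 [297.075 277.6  ] [0.3476 0.1014 0.012 ] zmin/max 0.00870406776974919 0.016016935671595567
top teal 34 [425.8235 182.6471] [ 0.5553 -0.1911  0.1137] zmin/max 0.1100404306988978 0.11606773460803632
top white 8 [460.625 169.75 ] [ 0.5811 -0.2671  0.1124] zmin/max 0.10987700280210255 0.11690630136728042
top white 69 [328.7681 186.7391] [0.5491 0.0222 0.1644] zmin/max 0.15948726077315456 0.16911160382776014
top white 6 [395.1667 188.1667] [ 0.5482 -0.1299  0.0678] zmin/max 0.06634386283560678 0.07046826262027195
top white 18 [407.2778 189.3333] [ 0.5412 -0.1495  0.1141] zmin/max 0.10952089829856582 0.11738802291904893
side orange 32 [296.7812 123.5   ] [ 0.72
[... 328 characters left out ...]
279 0.0121] zmin/max 0.008780115101840402 0.014915727428996273
side teal 9 [353.7778 148.5556] [ 0.5589 -0.1903  0.1136] zmin/max 0.11266058536638712 0.11452253844366533
side white 7 [243.1429 213.7143] [0.7031 0.062  0.0374] zmin/max 0.03510268014923568 0.03834467317571866
side white 13 [237.2308 216.4615] [0.7156 0.0709 0.0291] zmin/max 0.01897310248864148 0.036881646174386495
side white 83 [308.6265 248.6506] [0.4806 0.1444 0.1008] zmin/max 0.09465585758803807 0.1063227096713607
side white 58 [369.6207 251.5862] [0.409  0.0337 0.0322] zmin/max 0.02810188713678108 0.035641752267159155
side white 113 [272.2655 279.5929] [0.4954 0.2346 0.1009] zmin/max 0.07126614439852264 0.10661866212917798
```

View pics/c1.png

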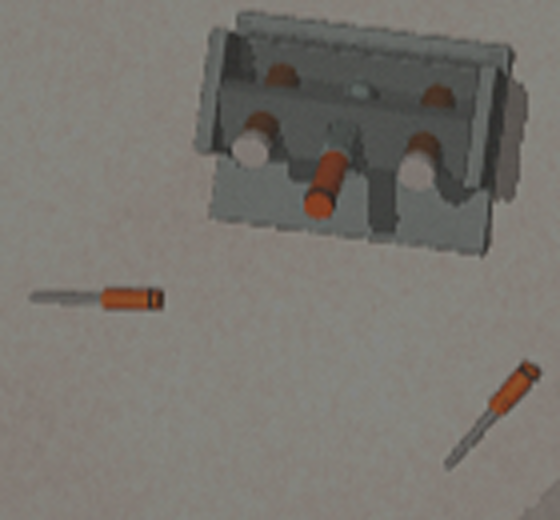

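View pics/c2.png

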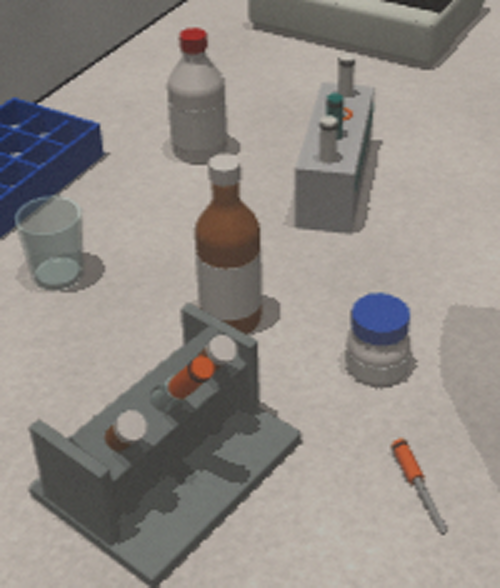

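The crops confirm it. The orange head in the vial at (251,227) is larger and plain, while the loose ones at (195,254) and (293,284) are smaller and have dark bands. Next I'll fit the stand axis and the rack line precisely.

```bash
cat > meas.py <<'E'
from h import *
np.set_printoptions(precision=4,suppress=True)
F={n:dict(np.load(n+"0.npz")) for n in("top","side")}
C={n:cloud(F[n]) for n in F}
# caps: white-ish blobs near seeds, each view
caps={}
for n in F:
    f,P=F[n],C[n]; h=hsv(f)
    m=(h[...,1]<60)&(h[...,2]>105)&(P[...,2]>.085)&(P[...,2]<.115)
    for nm,c in(("R",(.481,.144)),("L",(.495,.2346))):
        q=m&(np.hypot(P[...,0]-c[0],P[...,1]-c[1])<.016)
        p=P[q]; v,u=np.nonzero(q); caps[n,nm]=ray(f,u.mean(),v.mean(),.101)
        print("cap",n,nm,len(p),p.mean(0),"ray@.101",caps[n,nm])
for n in F:
    d=caps[n,"L"]-caps[n,"R"]; print("sep",np.hypot(*d[:2]),"yaw",np.degrees(np.arctan2(-d[0],d[1])))
# used head: loose orange
for n in F:
    f,P=F[n],C[n]; h=hsv(f)
    q=(h[...,0]<14)&(h[...,1]>120)&(np.hypot(P[...,0]-.47,P[...,1]-.192)<.035)&(P[...,2]>.098)&(P[...,2]<.145)
    p=P[q]; F[n]["op"]=p
    b=mask(f,"orange")&q; v,u=np.nonzero(b); print("face",n,b.sum(),ray(f,u.mean(),v.mean(),.133),"n",len(p))
d=np.mean([caps[n,"L"]-caps[n,"R"] for n in F],0); yaw=np.arctan2(-d[0],d[1])
a=np.array([-np.cos(yaw)*np.sin(np.radians(35)),-np.sin(yaw)*np.sin(np.radians(35)),np.cos(np.radians(35))])
e1=np.array([-np.sin(yaw),np.cos(yaw),0]); e2=np.cross(a,e1)
for nm,p in(("top",F["top"]["op"]),("side",F["side"]["op"]),("both",np.vstack([F["top"]["op"],F["side"]["op"]]))):
    s=p@a; s1=np.percentile(s,97); k=s<s1-.004; q=p[k]
    r=least_squares(lambda c:np.hypot(q@e1-c[0],q@e2-c[1])-.008,[(q@e1).mean(),(q@e2).mean()-.005*0],loss="soft_l1",f_scale=.002)
    # axis point at z=.097
    o=r.x[0]*e1+r.x[1]*e2; mouth=o+a*(.097-o[2])/a[2]
    print(nm,"yaw",np.degrees(yaw),"axis@z.097",mouth,"axis@.133",o+a*(.133-o[2])/a[2],"cost",np.sqrt(2*r.cost/len(q)),"top z",p[:,2].max())
# rack heads: points z>.078, by side camera+top; column radius 8
for nm,c in(("w1",(.541,-.1495)),("teal",(.557,-.191)),("w2",(.583,-.267))):
    for n in F:
        f,P=F[n],C[n]
        q=(np.hypot(P[...,0]-c[0],P[...,1]-c[1])<.014)&(P[...,2]>.109)&(P[...,2]<.119)
        v,u=np.nonzero(q); print(nm,n,q.sum(),"top-face ray@.114",ray(f,u.mean(),v.mean(),.114))
for n in F:
    f,P=F[n],C[n]; q=mask(f,"orange")&(np.hypot(P[...,0]-.567,P[...,1]+.23)<.02)
    h=hsv(f); q=(h[...,0]<16)&(h[...,1]>110)&(np.hypot(P[...,0]-.567,P[...,1]+.23)<.02)
    v,u=np.nonzero(q); print("ring",n,q.sum(),ray(f,u.mean(),v.mean(),.07),ray(f,(u.min()+u.max())/2,(v.min()+v.max())/2,.07))
    q=(P[...,2]>.062)&(P[...,2]<.0775)&(np.hypot(P[...,0]-.56,P[...,1]+.21)<.12)
    if n=="top":
        xy=P[q][:,:2].astype(np.float32); print("rack rect",cv2.minAreaRect(xy),xy.mean(0))
E
python3 meas.py
```

```text
cap top R 59 [0.4776 0.1439 0.1019] ray@.101 [0.4776 0.144  0.101 ]
cap top L 58 [0.4927 0.2345 0.1027] ray@.101 [0.4927 0.2348 0.101 ]
cap side R 102 [0.4813 0.1456 0.1009] ray@.101 [0.4813 0.1457 0.101 ]
cap side L 125 [0.4958 0.2354 0.1009] ray@.101 [0.4958 0.2355 0.101 ]
sep 0.09208515053420686 yaw -9.440449433108059
sep 0.09095600889472455 yaw -9.184862360372133
face top 40 [0.4692 0.1909 0.133 ] n 97
face side 58 [0.4646 0.1944 0.133 ] n 144
top yaw -9.313444228953967 axis@z.097 [0.4843 0.1891 0.097 ] axis@.133 [0.4594 0.1932 0.133 ] cost 0.0012663604674521668 top z 0.1379207811183505
side yaw -9.313444228953967 axis@z.097 [0.489  0.1888 0.097 ] axis@.133 [0.4641 0.1929 0.133 ] cost 0.000574000260120428 top z 0.13716260605509956
both yaw -9.313444228953967 axis@z.097 [0.4863 0.1893 0.097 ] axis@.133 [0.4615 0.1934 0.133 ] cost 0.0015302957772976892 top z 0.1379207811183505
w1 top 45 top-face ray@.114 [ 0.5417 -0.1505  0.114 ]
w1 side 31 top-face ray@.114 [ 0.5439 -0.1463  0.114 ]
teal top 46 top-face ray@.114 [ 0.5549 -0.1898  0.114 ]
teal side 27 top-face ray@.114 [ 0.5572 -0.1858  0.114 ]
w2 top 42 top-face ray@.114 [ 0.5817 -0.2696  0.114 ]
w2 side 25 top-face ray@.114 [ 0.5838 -0.2646  0.114 ]
ring top 50 [ 0.5692 -0.2305  0.07  ] [ 0.5689 -0.231   0.07  ]
rack rect ((0.5618957877159119, -0.2106519639492035), (0.05605130270123482, 0.1688501238822937), 18.446916580200195) [ 0.5614 -0.2093]
ring side 12 [ 0.5655 -0.2352  0.07  ] [ 0.5661 -0.2354  0.07  ]
```

Both views agree on shape: cap separation is 92/91 mm, hole spacing 41.5 mm, rack 56x169 mm. Their positions differ by about 3 mm, so I average them. I'll check reach next, then make the first approach.

```bash
cat > geo.py <<'E'
from h import *
from rig import *
np.set_printoptions(precision=4,suppress=True)
yaw=np.radians(-9.3); s35,c35=np.sin(np.radians(35)),np.cos(np.radians(35))
A=np.array([-np.cos(yaw)*s35,-np.sin(yaw)*s35,c35]); E1=np.array([-np.sin(yaw),np.cos(yaw),0]); E2=np.cross(A,E1)
mouth=np.array([.4865,.1892,.097])
ry=np.radians(18.6); RX=np.array([np.cos(ry),np.sin(ry),0]); RY=np.array([-np.sin(ry),np.cos(ry),0])
rack=np.array([.5630,-.2095,.07])
hole=lambda k: rack+RY*(-.063,-.021,.021,.063)[k]   # teal=2, ring=1
def rpy(z,y):
    x=np.cross(y,z); return list(Ro.from_matrix(np.column_stack([x,y,z])).as_euler('xyz',degrees=True))
def vial_o(s=1): return rpy(-A,s*E2)
def rack_o(s=1): return rpy(np.array([0,0,-1.]),s*RX)
E
python3 - <<'E'
from geo import *
print(hole(2),hole(1))
for s in(1,-1):
    for nm,p,o in(("vial",mouth+A*.005,vial_o(s)),("vialhi",mouth+A*.15,vial_o(s)),("ring",hole(1)+[0,0,.005],rack_o(s)),("ringhi",hole(1)+[0,0,.13],rack_o(s))):
        print(s,nm,np.round(o,1),solve_ik(list(p),o))
E
```

```text
[ 0.5563 -0.1896  0.07  ] [ 0.5697 -0.2294  0.07  ]
1 vial [-145.     0.   -99.3] [  17.3555   -5.4096  134.3727  -39.2817   23.9804 -120.8751]
1 vialhi [-145.     0.   -99.3] [  23.9666  -27.2909  136.7242  -27.1724   43.5478 -131.3384]
1 ring [180.    0.  108.6] [-31.3895  18.646  105.1726   0.      56.1814 -49.9895]
1 ringhi [180.    0.  108.6] [-31.3895  10.3682 100.8895   0.      68.7422 -49.9895]
-1 vial [145.    0.   80.7] [ 17.3555  -5.4096 134.3727 -39.2817  23.9804  59.1249]
-1 vialhi [145.    0.   80.7] [ 23.9666 -27.2909 136.7242 -27.1724  43.5478  48.6616]
-1 ring [180.    0.  -71.4] [-31.3895  18.646  105.1726  -0.      56.1814 130.0105]
-1 ringhi [180.    0.  -71.4] [-31.3895  10.3682 100.8895  -0.      68.7422 130.0105]
```

Run:
```python
from geo import *
command_gripper(.034)
move_to([.30,-.52,.36],[180,0,-63])
move_to([.46,.02,.36],rack_o(1))
move_to(list(mouth+A*.10),vial_o(1))
print(read_t(),read_position(),read_joint_positions())
print(move_linear(list(mouth+A*.005),velocity=.08,f_stop=4), read_position()-mouth-A*.005, read_force())
f0=np.array(read_force())
for w in(.024,.021,.019):
    command_gripper(w); d=np.array(read_force())-f0; print(w,read_grip_width(),read_finger_force(),"e1,e2,a",d@E1,d@E2,d@A)
f=grab_frame("side"); np.savez("side1.npz",**f); cv2.imwrite("pics/s1.png",cv2.resize(f["image"][170:330,220:380,::-1],None,fx=3.5,fy=3.5,interpolation=cv2.INTER_CUBIC))
print(read_t())
```

```text
5.65 [0.4306 0.1983 0.1797] [  21.353   -20.3652  136.6349  -29.6099   36.3622 -129.4283]
False [0.0001 0.0002 0.0005] [0.7897 0.229  0.0285]
0.024 0.023908238791236335 0.0 e1,e2,a 0.004919427667523963 0.29116854695601047 -0.28031380099225417
0.021 0.021199808090717708 0.0 e1,e2,a 0.19491176651978612 0.6415131469634388 -0.24902044060271736
0.019 0.019015134298795245 0.0 e1,e2,a -0.8996408505347894 0.330241160305181 0.9086808117292031
7.7333
```

View pics/s1.png

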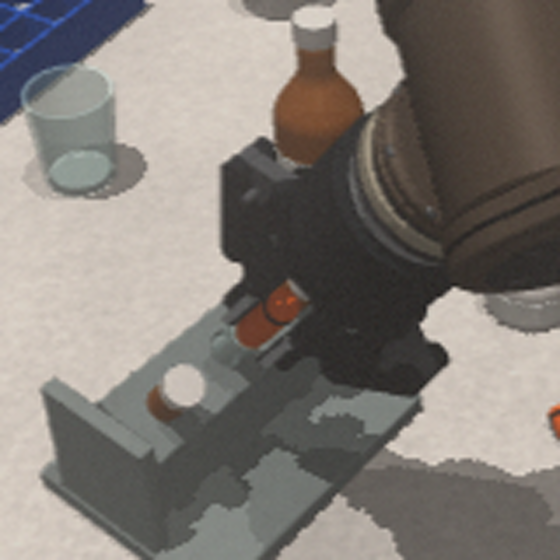

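The side crop shows the orange head at crop (285,303), sitting between the two fingers with no contact yet at 19 mm. I'll close in small steps and then draw it out.

Run:
```python
from geo import *
f0=np.array(read_force())
ok=True
for w in(.0178,.0168,.0160,.0155):
    command_gripper(w); d=np.mean([read_force() for _ in range(3)],0)-f0; print(w,read_grip_width(),read_finger_force(),"e1,e2,a",d@E1,d@E2,d@A)
    if abs(d@E2)>6: ok=False;print("offset");break
print(read_t(),read_position()-mouth-A*.005)
```

```text
0.0178 0.017975999450976377 0.2570751775056124 e1,e2,a 1.5406996497848051 -0.08226983076635312 0.2457133915723129
0.0168 0.017172617757021388 0.6857009790837765 e1,e2,a 0.912162806680942 -1.2139640054659357 1.7757999988197293
0.016 0.01607006170253016 3.383914679288864 e1,e2,a 0.13969534766205063 -2.764426727263881 0.28150241308359647
0.0155 0.015884317345020663 9.707913994789124 e1,e2,a 0.7707802153826953 -3.3409720810859427 -0.8790356518159065
8.6 [0.0007 0.0001 0.0006]
```

```bash
python3 - <<'E'
from geo import *
f0=np.array(read_force())
command_gripper(.010); d=np.mean([read_force() for _ in range(3)],0)-f0
print(read_grip_width(),read_finger_force(),"e1,e2,a",d@E1,d@E2,d@A)
for s in(.012,.03,.05,.095):
    print(move_linear(list(mouth+A*s),velocity=.05,f_stop=15)); d=np.mean([read_force() for _ in range(3)],0)-f0
    print(s,"e1,e2,a",d@E1,d@E2,d@A,read_grip_width())
move_to([.47,.02,.36],rack_o(1))
p=hole(1)+[0,0,.13]
move_to(list(p),rack_o(1))
print(read_t(),read_position(),read_force())
for n in("side","top"):
    f=grab_frame(n); np.savez(n+"2.npz",**f)
    c=f["image"][60:240,260:420,::-1] if n=="side" else f["image"][110:240,360:520,::-1]
    cv2.imwrite(f"pics/{n}2.png",cv2.resize(c,None,fx=3,fy=3,interpolation=cv2.INTER_CUBIC))
E
python3 -c "
import cv2,numpy as np
a=cv2.imread('pics/side2.png');b=cv2.imread('pics/top2.png');c=np.zeros((540,960,3),np.uint8);c[:a.shape[0],:480]=a;c[:b.shape[0],480:]=b
cv2.imwrite('pics/both2.png',cv2.resize(c,(800,450)))"
```

```text
0.014515886292007719 58.263882994651794 e1,e2,a -1.0002746762688925 -2.0512186550631824 2.5944836147566956
False
0.012 e1,e2,a -0.27536967863012474 -1.6946559803831018 4.2877112307145255 0.014625937314022272
False
0.03 e1,e2,a -0.986765212601838 -2.7022757774358754 4.350305494692388 0.014738190122113455
False
0.05 e1,e2,a -0.0644816646735635 -1.9561751426570881 3.4673018025979507 0.014269022158968749
False
0.095 e1,e2,a 0.6745812436166692 2.721706464484721 1.44031266028729 0.014631005125066153
13.9583 [ 0.5703 -0.2286  0.2012] [ 0.3614  0.7133 -0.0219]
```

View pics/both2.png

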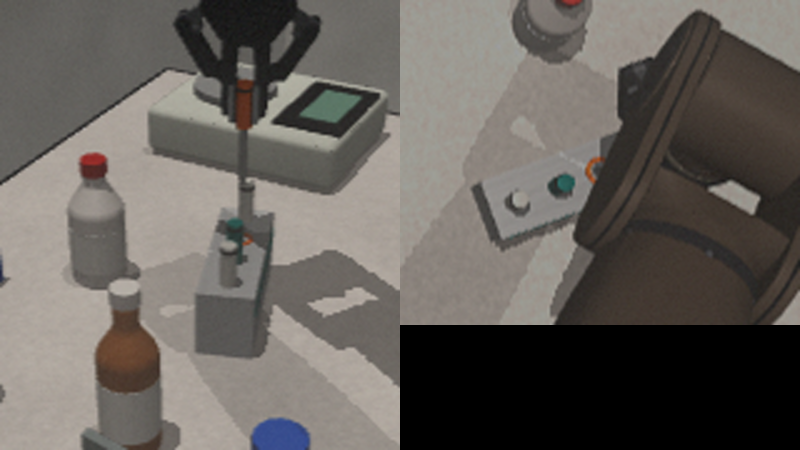

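The side view shows the orange probe hanging upright over the rack, with its foot near display (243,185). I'll fit the held head and the rack heads in the same side camera, to get the probe-to-hole offset without calibration bias.

```bash
cat > rel.py <<'E'
from h import *
np.set_printoptions(precision=4,suppress=True)
def fit(p,r,c0):
    return least_squares(lambda c:np.hypot(p[:,0]-c[0],p[:,1]-c[1])-r,c0,loss="soft_l1",f_scale=.001)
g=dict(np.load("side2.npz"));f=dict(np.load("side0.npz"))
P=cloud(g); h=hsv(g)
q=(h[...,0]<14)&(h[...,1]>120)&(np.hypot(P[...,0]-.57,P[...,1]+.229)<.03)&(P[...,2]>.17)
p=P[q]; r=fit(p,.008,[.575,-.235]); print("held head",len(p),r.x,np.sqrt(2*r.cost/len(p)),p[:,2].min(),p[:,2].max())
q=(np.hypot(P[...,0]-.57,P[...,1]+.229)<.02)&(P[...,2]>.142)&(P[...,2]<.185)
p=P[q]; r=fit(p,.004,[.572,-.232]); print("held rod",len(p),r.x,np.sqrt(2*r.cost/len(p)))
for k in(0,1,2): print("rod z slice",k,p[(p[:,2]>.142+.014*k)&(p[:,2]<.156+.014*k)].mean(0))
Q=(cloud(f)+P)/2
for nm,c in(("w1",(.5439,-.1495)),("teal",(.5572,-.189)),("w2",(.5838,-.268))):
    P0=cloud(f); q=(np.hypot(P0[...,0]-c[0],P0[...,1]-c[1])<.016)&(P0[...,2]>.078)&(P0[...,2]<.111)
    p=P0[q]; r=fit(p,.008,c); print(nm,len(p),r.x,np.sqrt(2*r.cost/len(p)))
E
python3 rel.py
```

```text
held head 100 [ 0.5713 -0.2275] 0.0012873645642231583 0.1951376159142979 0.23841732640308438
held rod 60 [ 0.5703 -0.2219] 0.0013298978545357276
rod z slice 0 [ 0.5699 -0.2251  0.1503]
rod z slice 1 [ 0.5701 -0.2251  0.1629]
rod z slice 2 [ 0.57   -0.2248  0.1765]
w1 84 [ 0.5466 -0.1509] 0.0009865712110201192
teal 49 [ 0.5599 -0.1908] 0.0008679713288388424
w2 70 [ 0.586  -0.2702] 0.00107426597812693
```

```bash
cat > ins.py <<'E'
from geo import *
def insert(top,axis,ort,u1,u2,offs,L=.062,home=.0):
    """top: TCP target when fully home; axis: outward; try lateral offsets until the foot enters"""
    for a,b in offs:
        t=top+u1*a+u2*b
        move_linear(list(t+axis*.066),velocity=.08); dwell(.15)
        err=np.array(read_position())-t; err-=axis*(err@axis)
        t=t-err   # standing error
        move_linear(list(t+axis*.066),velocity=.05)
        hit=move_linear(list(t+axis*.045),velocity=.03,f_stop=5)
        s=(np.array(read_position())-t)@axis
        print("try",a,b,"hit",hit,"s",s,"t",read_t())
        if not hit: return t
        move_linear(list(t+axis*.068),velocity=.06)
    return None
E
python3 - <<'E'
from ins import *
top=np.array([.5714,-.2303,.0755])
t=insert(top,np.array([0,0,1.]),None,RX,RY,[(0,0),(0,.0025),(0,-.0025),(.002,0),(-.002,0)])
if t is not None:
    hit=move_linear(list(t+[0,0,.008]),velocity=.05,f_stop=10); print(hit,read_position(),read_force())
    if not hit:
        hit=move_linear(list(t+[0,0,-.004]),velocity=.015,f_stop=8); print("seat",hit,read_position(),read_force(),read_t())
E
```

```text
try 0 0 hit False s 0.044710872928131834 t 16.1917
False [ 0.5711 -0.2304  0.083 ] [ 3.5043 -5.2019 -2.3714]
seat True [ 0.5714 -0.2306  0.0766] [ 0.0238 -0.3503  2.9329] 17.6417
```

It seated on the first try, with TCP z at 76.6 mm against about 75.5 expected. I'll release, retreat and look.

Run:
```python
from geo import *
command_gripper(.019);command_gripper(.032); dwell(.1)
p=np.array(read_position()); move_linear(list(p+[0,0,.07]),velocity=.15)
move_to([.46,-.05,.30],rack_o(1))
for n in("side","top"):
    f=grab_frame(n); np.savez(n+"3.npz",**f)
    c=f["image"][110:230,300:420,::-1] if n=="side" else f["image"][130:230,370:490,::-1]
    cv2.imwrite(f"pics/{n}3.png",cv2.resize(c,(480,480*c.shape[0]//120),interpolation=cv2.INTER_CUBIC))
    P=cloud(f); q=mask(f,"orange")&(np.hypot(P[...,0]-.571,P[...,1]+.23)<.03)&(P[...,2]>.09); print(n,q.sum(),P[q].mean(0),P[q][:,2].max())
    v,u=np.nonzero(q); print(ray(f,u.mean(),v.mean(),.114))
print(read_t())
a=cv2.imread('pics/side3.png');b=cv2.imread('pics/top3.png');c=np.zeros((480,960,3),np.uint8);c[:a.shape[0],:480]=a;c[:b.shape[0],480:]=b
cv2.imwrite('pics/both3.png',cv2.resize(c,(800,400)))
```

```text
side 12 [ 0.5706 -0.2276  0.1134] 0.11501121029140998
[ 0.5701 -0.2267  0.114 ]
top 28 [ 0.5688 -0.229   0.1135] 0.11693536755461564
[ 0.5688 -0.2289  0.114 ]
19.9917
```

View pics/both3.png

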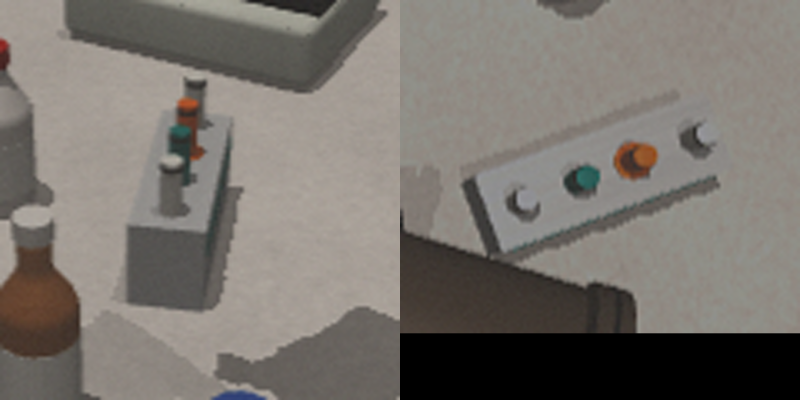

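The orange probe stands fully home: its top is at z = 113.5 mm, level with the other heads. Its known position also corrects the camera bias, so I'll now take the teal probe.

Run:
```python
from geo import *
T=np.array([.5577,-.1909,.076])
move_to(list(T+[0,0,.08]),rack_o(1)); dwell(.1)
move_linear(list(T+[0,0,.05]),velocity=.1); dwell(.1)
e=np.array(read_position())-T; e[2]=0; print("err",e); T2=T-e
print(move_linear(list(T2),velocity=.1,f_stop=5),read_position())
f0=np.mean([read_force() for _ in range(3)],0)
for w in(.019,.0175,.0165,.0158,.0155):
    command_gripper(w); d=np.mean([read_force() for _ in range(3)],0)-f0; print(w,read_grip_width(),read_finger_force(),"rx,ry,z",d@RX,d@RY,d[2])
    if abs(d@RX)>8: print("offset");break
else:
    command_gripper(.010); d=np.mean([read_force() for _ in range(3)],0)-f0; print("grip",read_grip_width(),read_finger_force(),d@RX,d@RY,d[2],read_position())
print(read_t())
```

```text
err [ 0.0004 -0.0001  0.    ]
False [ 0.5575 -0.1909  0.0761]
0.019 0.018977225614055796 0.0 rx,ry,z 0.3542939050776087 -1.0850869887979577 0.9690860538133458
0.0175 0.017239669338315087 0.0 rx,ry,z 0.33011676242736177 -0.11361909723274438 0.5905400994644916
0.0165 0.01689127316927762 0.16713140532374382 rx,ry,z 1.8090176258987904 -0.6332937669056276 0.8197521547352459
0.0158 0.015930931886140285 3.1377462297677994 rx,ry,z 0.8267357681630149 0.439293681404715 2.4635152759989865
0.0155 0.015563198115285472 8.925144374370575 rx,ry,z 0.3201230921393938 -0.7108935926634069 0.9046486775896032
grip 0.014450156416057569 58.34579408168793 0.609538132149675 0.17592743998177002 2.7640606501264027 [ 0.5575 -0.1909  0.0763]
23.5583
```

Gripped cleanly. Next I'll lift it, carry it over and insert it into the vial with force stops.

Run:
```python
from ins import *
p=np.array(read_position())
print(move_linear(list(p+[0,0,.015]),velocity=.05,f_stop=15),move_linear(list(p+[0,0,.10]),velocity=.12))
move_to([.47,.02,.36],rack_o(1))
top=mouth+A*.006-E1*.0013-E2*.0009
move_to(list(top+A*.13),vial_o(1)); dwell(.1)
f0=np.mean([read_force() for _ in range(3)],0)
t=insert(top,A,None,E1,E2,[(0,0),(.0015,0),(-.0015,0),(0,.0015),(0,-.0015)])
if t is not None:
    np.save("t.npy",t)
    for s in(.03,.012):
        hit=move_linear(list(t+A*s),velocity=.04,f_stop=8); d=np.mean([read_force() for _ in range(3)],0)-f0
        print(s,hit,(np.array(read_position())-t)@A,"e1,e2,a",d@E1,d@E2,d@A)
        if hit: break
    else:
        hit=move_linear(list(t-A*.004),velocity=.012,f_stop=8); d=np.mean([read_force() for _ in range(3)],0)-f0
        print("seat",hit,(np.array(read_position())-t)@A,d@E1,d@E2,d@A)
f=grab_frame("side"); np.savez("side4.npz",**f); cv2.imwrite("pics/s4.png",cv2.resize(f["image"][170:330,220:380,::-1],None,fx=3.5,fy=3.5,interpolation=cv2.INTER_CUBIC))
print(read_t())
```

```text
False False
try 0 0 hit False s 0.04501506449019778 t 29.875
0.03 False 0.02972384147742965 e1,e2,a -0.05549497450489361 -4.970587469394383 -3.9185495747846733
0.012 False 0.011480074257790431 e1,e2,a -1.3081012615103338 -5.447802927773719 -5.449128452159662
seat True 0.011140560932321998 -0.10282291093588261 -1.272942610656254 0.7672654747282684
31.3917
```

View pics/s4.png

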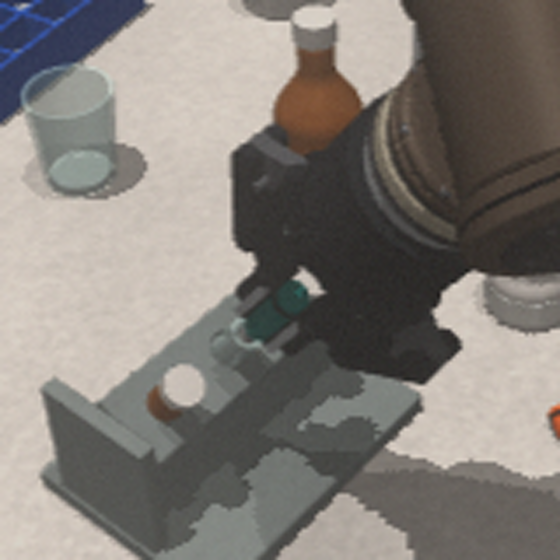

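The teal probe is in the vial, about 11 mm short of home; the last stop was only a friction transient. I'll ease slightly along -E2 and continue.

Run:
```python
from geo import *
t=np.load("t.npy")-E2*.0006
move_linear(list(t+A*.0108),velocity=.01); dwell(.15)
f0=np.mean([read_force() for _ in range(4)],0)
for tgt,fs in((.004,14),(-.004,11),(-.004,11)):
    s0=(np.array(read_position())-t)@A
    hit=move_linear(list(t+A*tgt),velocity=.015,f_stop=fs); d=np.mean([read_force() for _ in range(4)],0)-f0; s=(np.array(read_position())-t)@A
    print(tgt,hit,"s",s,"e1,e2,a",d@E1,d@E2,d@A,read_t())
    if hit and s<.0022: break
```

```text
0.004 False s 0.0038557000206961766 e1,e2,a -1.211059653757349 -0.3645133163123348 -2.567257115283197 32.5917
-0.004 True s -0.0011303204455773987 e1,e2,a -0.7825083878456134 1.9606870688483211 4.670907114312132 33.0083
```

Run:
```python
from geo import *
command_gripper(.019);command_gripper(.032); dwell(.1)
p=np.array(read_position()); print(move_linear(list(p+A*.10),velocity=.12,f_stop=6))
move_to([.42,-.1,.36],rack_o(1)); dwell(.2)
F={}
for n in("side","top"):
    f=F[n]=grab_frame(n); f0=dict(np.load(n+"0.npz"))
    P=cloud(f); h=hsv(f)
    q=(h[...,0]>75)&(h[...,0]<98)&(h[...,1]>90)&(np.hypot(P[...,0]-.47,P[...,1]-.192)<.035)&(P[...,2]>.098)&(P[...,2]<.145)
    p=P[q]; s=p@A; k=s<np.percentile(s,97)-.004
    r=least_squares(lambda c:np.hypot(p[k]@E1-c[0],p[k]@E2-c[1])-.008,[(p[k]@E1).mean(),(p[k]@E2).mean()],loss="soft_l1",f_scale=.002)
    o=r.x[0]*E1+r.x[1]*E2; print(n,len(p),"axis@.097",o+A*(.097-o[2])/A[2],"zmax",p[:,2].max(),"s max",np.percentile(s,97)-mouth@A)
a=F["side"]["image"][100:340,220:420,::-1];b=F["top"]["image"][80:320,190:490,::-1]
c=np.hstack([a,b]); cv2.imwrite("pics/end.png",cv2.resize(c,(800,384),interpolation=cv2.INTER_CUBIC)); print(read_t())
```

```text
False
side 56 axis@.097 [0.505  0.1959 0.097 ] zmax 0.1366247946032227 s max 0.04292779165012367
top 40 axis@.097 [0.4902 0.1956 0.097 ] zmax 0.13805841751928738 s max 0.046172127837557364
36.225
```

View pics/end.png

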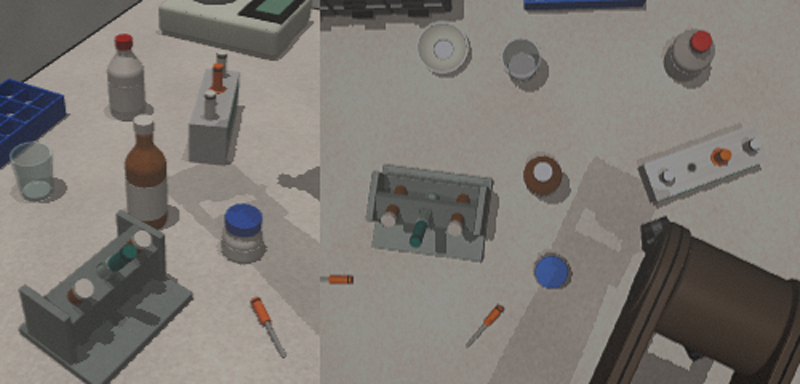

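The final views show the teal probe seated in the vial, its head top 43–46 mm past the rim against 44 nominal. The orange probe is upright in the ringed hole and nothing else has moved. Handing in.

```bash
python3 -c "
from rig import *
print(close_job(),read_t())"
```

```text
the job is handed in; nothing more can be done
the job is handed in; nothing more can be done
```

The used orange probe is home in the ringed hole, the fresh teal probe is seated in the vial, and I handed the job in at about 36 s of the 72 s allowed; the hand-in returned no verdict.

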